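Change over from the coarse to the fine oilstone

ROBOT

A 6-joint arm with a two-finger parallel gripper is mounted at the origin on the work surface. World frame = base frame: x ahead of the robot, y to its left, z up, the work surface at z = 0. Lengths are in m, angles in rad, forces in N, time in s.
With the tool pointing down it reaches from about 0.275 to 0.875 m from the base axis. Payload 12.5 kg.
Tool frame: the origin (TCP) lies at the very end of the fingers, on their centre line; the grasp point (between the pads) lies 19 mm behind it; x points along the fingers, y is the direction in which the jaws open and shut, and the axes are right-handed (so a half turn about x gives the same grasp; the last joint's range is limited). The gripper opens to 85 mm and grips with 20 to 120 N. Pads are 22 mm wide; open, the fingers measure 114 mm over their backs; the gripper's body (76 mm by 85 mm) begins 54 mm behind the grasp point. The pads swing forward as they close: fully open they stand 13 mm farther back than shut.
Start: joints at [1.066, 0.351, 1.652, -0, 1.139, -0.085], TCP at [0.224, 0.502, 0.205] pointing down, gripper open.
Joint ranges: [-2.75, 2.75], [-0.79, 2.1], [0.01, 2.65], [-1.57, 4.71], [0.07, 3.14], [-2.87, 2.87]. Speed limits (rad/s): [2.22, 2.22, 2.79, 3.14, 3.14, 3.14].

INTERFACE

Orientations are given as a 3x3 rotation matrix whose columns are the frame's x, y, z axes.
In Python, from bench import manip gives the robot as it stands. Calls block until the motion is done:
- manip.move_ptp(position, orientation): joint-space move of the TCP to a pose.
- manip.move_l(position, attitude=None, max_speed=0.15): straight line of the TCP; attitude=None keeps the orientation; max_speed is the mean speed in m/s.
- manip.move_j(angles): joint-space move.
- manip.set_gripper(opening, effort=None): opening from 0.0 (shut) to 1.0 (fully open); effort is the grip in N (None keeps the last); returns when the fingers have stopped.
- manip.dwell(seconds).
- manip.inverse_kinematics(position, orientation): joint angles nearest the present ones, or None.
- manip.grab_frame(name): name is "scene" or "top" or "wrist"; returns (picture, depth): 384x512x3 uint8, red, green, blue; 384x512 float32, m along the optical axis (not along the pixel's ray), 0 where there is no reading.
- manip.get_calibration(name): a dict with "camera_matrix" (3x3 intrinsics, pixels), "R" (3x3) and "t" (3): a world point X has camera coordinates R X + t. Camera axes: x right, y down, z forward; pixel columns grow to the right and rows downward; lengths in m; the calibration is good to about 2 mm. The wrist camera is an equidistant fisheye: a pixel r from the principal point sees the ray r / f radians off the axis. A picture is of the moment at which its call begins: read the wrist's pose just before it. get_calibration takes no time and is no camera call; for the wrist camera it gives the pose at the moment of the call.
A pose or a line that the arm cannot do raises manip.Unreachable and nothing moves.
- manip.sign_off(): hands the job in, once; it reports no verdict.
Trained networks look in the newest picture that a camera, given by its name, has taken for a name from the list of things; names that differ only in an ending like _2 or _b are one class to them, and where a whole thing is asked for, a point or a joint stands for the part that bears it (a point fixed in the world has none). Each returns a list of dicts, best first, with "confidence" (0 to 1); they miss things now and then, are a little off and sometimes report something else, mostly with a low value. They report only what shows in the picture. A call takes as long as a camera call. They do not tell look-alikes from the thing itself.
- manip.look_for(camera, name): "at" ([x, y, z] in m, in world coordinates, good to about 4 mm: the middle of the surface that is visible of it).
Readings, each from a call of its own:
- manip.current_time(): time.
- manip.current_qpos(): joint angles.
- manip.current_joint_vel(): joint speeds.
- manip.current_joint_torque(): joint torques, N m.
- manip.current_ee_pos(): TCP position.
- manip.current_tcp_rot(): TCP orientation.
- manip.current_force(): force on the tool from outside, world axes, zero at the start.
- manip.current_ft_torque(): the same for the moment, N m.
- manip.current_grip_width(): opening from 0.0 (shut) to 1.0 (fully open).
Only numpy, scipy, OpenCV 4.12 (cv2) and the standard library are available. Lean on these libraries where they do the work, as an engineer would, in place of code of your own. Each camera call takes 0.05 s, during which the arm holds its last target.

TASK

The roughing is finished: swing the stone holder's cam lever fully open and exchange the two oilstones, so that the fine one from the wooden box base lies squarely in the holder and the coarse one from the holder lies flat in the recess of the box base. Park one of them on the empty drip tray in between, as oily stones must never be laid on the bench top, and set them down gently, never dropping or knocking them, as they chip. Clamp the fine stone by swinging the lever back all the way, and leave the chisel, box lid and oil can where they are.

Things in the scene. Friction and masses are not known exactly. Their poses are not given: they have to be found in the camera images.
- coarse: the coarse oilstone, a plain grey block 150 (x) x 50 (y) x 34 (z) mm, about 0.56 kg; the thicker of the two; starts in the holder. Origin at the centre of its underside, x along its length, z up
- fine: the fine oilstone, a plain grey block 150 (x) x 50 (y) x 25 (z) mm, about 0.42 kg; the thinner one; starts in the recess of the wooden box base. Origin at the centre of its underside, x along its length, z up
- holder: the stone holder, fixed to the bench: steel plate 236 x 70 mm, 6 mm high, with a black rubber pad, a fixed end stop at its +x end and a sliding jaw at its -x end. Origin on the bench top under the middle of the stone's place, x along the stone towards the fixed stop, z up. The stone lies lengthwise along x on the pad, whose top is 10 mm above the bench; no side walls
- holder_seat (a point): middle of the stone's place, on the pad's top; axes as the holder. Stop and jaw rise 12 mm above it. Lever clamped: 150.5 mm of room from jaw to stop (x = -75 to +75 mm); lever fully open: the jaw stands back at x = -85 mm, so a stone is set down 5 mm short of the stop, its centre at x = -5 mm, and closing the lever pushes it home
- cam_lever (a joint): lever of the holder's cam, rad: 0 = clamped (it points along the holder's -x, away from the stone), 1.5 = fully open (it points to the holder's +y side). Turns about a vertical axis, clockwise from above as it opens, stays where left, takes about 2 N at the knob. Draws the jaw back 6.8 mm per rad; closing pushes the stone up to the stop
- lever_pivot (a point): the vertical axis of the cam lever, 9 mm above the bench; lies at x = -114 mm of the holder; axes as the holder
- lever_knob (a point): the lever's upright black knob, 18 mm diameter, round, from 27 to 61 mm above the bench, on the lever 50 mm from the pivot; this point lies on the knob's axis 46 mm above the bench. The lever arm below it is 14 mm wide with its top 28 mm above the bench
- box: the base of the wooden stone box, fixed to the bench: a wooden block 192 (x) x 86 (y) mm with a recess 160 x 58 mm in the middle. Origin on the bench top under its centre, x along its length, z up; recess floor 10 mm above the bench, rim 16 mm
- tray: the drip tray, fixed to the bench: bare metal, 196 (x) x 100 (y) mm, with low cross ribs; empty at the start. Origin on the bench top under its centre, x along its length, z up; ribs' tops 10 mm above the bench, rim 14 mm; a stone lies flat on the ribs inside the rim
- chisel: bystander: a bench chisel 290 mm long with a wooden handle, lying on the bench; origin on the bench under its bolster
- box_lid: bystander: the lid of the stone box, 192 x 86 x 38 mm, lying hollow side up; origin at the centre of its underside
- oil_can: bystander: a steel oil can 72 mm across with a thin spout, 153 mm tall; origin at the centre of its underside
Mind the look-alikes: they are no part of the job. What is shaped like the fine but yellow is not meant.

How it is judged:
By the outcome, as a careful person would: the job done as asked, in the order asked, and still so for the second after the job is handed in, with the robot touching nothing.
It also fails if it takes over 72 s, if anything falls off the work surface, if the arm or the gripper's body presses on something with over 40 N, if the wrist force passes 120 N, or if a joint passes its speed limit or range.

## Working session

There is one attempt and no reset: what is moved stays moved. The work goes in short steps, each a Python script; the robot and the scene stay as the last script left them, time stands still between calls to the robot, and variables do not carry over. Pictures are saved under pics/ and viewed, and the job is handed in when it is done.

```bash
ls; mkdir -p pics
python3 - <<'E'
from bench import manip as m
import cv2
print(m.current_time(), m.current_qpos())
for n in("scene","top"):
    p,d=m.grab_frame(n); cv2.imwrite(f"pics/{n}0.png",p[:,:,::-1])
    import numpy as np; np.save(f"pics/{n}0_d.npy",d); np.save(f"pics/{n}0_p.npy",p)
    c=m.get_calibration(n); print(n,c)
for n in("coarse","fine","holder","cam_lever","lever_knob","box","tray","chisel","box_lid","oil_can"):
    for cam in("top","scene"):
        print(n,cam,[(r['at'].round(3).tolist() if hasattr(r['at'],'round') else r['at'],round(r['confidence'],2)) for r in m.look_for(cam,n)])
print(m.current_time())
E
```

```text
pics
0.0 [ 1.06636986e+00  3.51248641e-01  1.65244709e+00  6.84883846e-06
  1.13908294e+00 -8.45938108e-02]
scene {'camera_matrix': array([[400.58066253,   0.        , 251.35075646],
       [  0.        , 400.58066253, 189.67292919],
       [  0.        ,   0.        ,   1.        ]]), 'R': array([[ 0.2854605 ,  0.95838966,  0.00124766],
       [ 0.66080005, -0.19587891, -0.72455141],
       [-0.6941582 ,  0.20765526, -0.68921962]]), 't': array([-0.15422356, -0.36848234,  1.69700908])}
top {'camera_matrix': array([[437.01043091,   0.        , 255.31083857],
       [  0.        , 437.01043091, 184.51301567],
       [  0.        ,   0.        ,   1.        ]]), 'R': array([[-0.02147747, -0.99975808, -0.00474398],
       [-0.99064627,  0.02192081, -0.1346828 ],
       [ 0.1347542 ,  0.00180697, -0.99087741]]), 't': array([-0.00825302,  0.59244565,  1.19996607])}
coarse top [([0.6236, 0.178, 0.0446], 0.68)]
coarse scene [([0.6351, 0.1733, 0.0423], 0.89)]
fine top [([0.6282, -0.1782, 0.0323], 0.96), ([0.4269, 0.0278, 0.0232], 0.9), ([0.4142, -0.1848, 0.0264], 0.85)]
fine scene [([0.4423, 
[... 322 characters left out ...]
er_knob top [([0.5015, 0.1747, 0.027], 0.67)]
lever_knob scene [([0.4851, 0.1747, 0.0266], 0.6)]
box top [([0.6218, 0.1735, 0.0442], 0.64), ([0.626, -0.1803, 0.0339], 0.18)]
box scene [([0.6657, -0.1983, 0.0132], 0.81)]
tray top [([0.6558, -0.0013, 0.0009], 0.85)]
tray scene [([0.6613, -0.1962, 0.0153], 0.69), ([0.6632, 0.0023, 0.0035], 0.59), ([0.484, 0.1782, 0.0276], 0.29)]
chisel top [([0.4982, 0.4095, 0.0164], 0.77)]
chisel scene [([0.4936, 0.4054, 0.014], 0.75)]
box_lid top [([0.6169, -0.3975, 0.014], 0.67)]
box_lid scene [([0.6201, -0.3951, 0.0183], 0.82), ([0.494, 0.4068, 0.0106], 0.54)]
oil_can top [([0.7552, 0.2795, 0.0673], 0.82)]
oil_can scene [([0.7749, 0.276, 0.0547], 0.73)]
1.1
```

Run:
```python
import cv2
for n in("scene","top"):
    p=cv2.imread(f"pics/{n}0.png"); cv2.imwrite(f"pics/{n}0b.png",cv2.resize(p,(800,600),interpolation=cv2.INTER_CUBIC))
```

```text
(no output)
```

View pics/top0b.png

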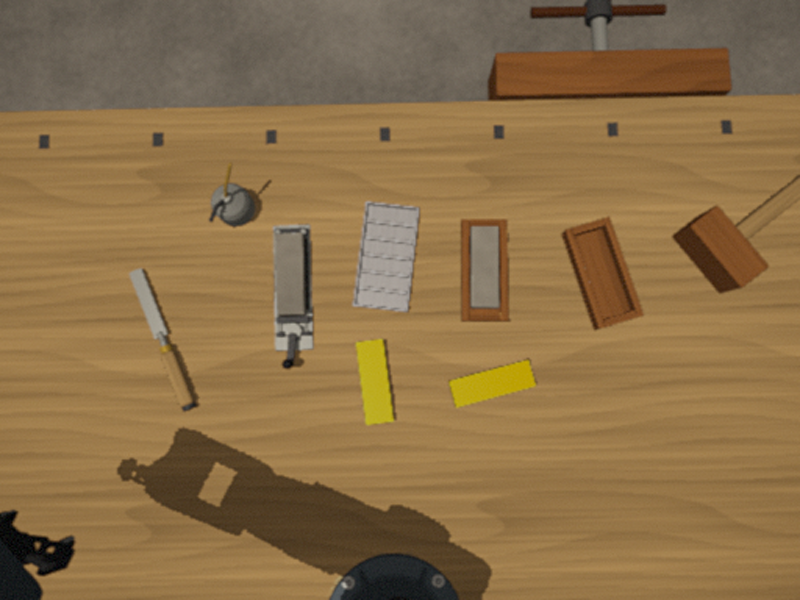

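View pics/scene0b.png

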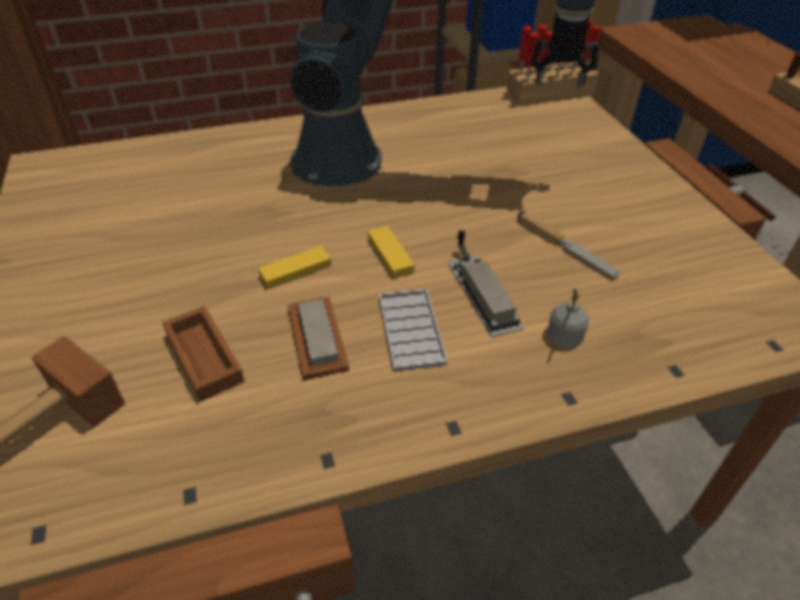

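Candidates in the 800x600 top view: the grey block in the box base at (485,267) fits "fine". Two yellow look-alikes lie at (375,382) and (493,383), so they are ruled out by colour. "Coarse" is the grey block in the holder at (292,275). Next I'll check a crop and work out the poses.

```bash
cat > h.py <<'E'
import numpy as np, cv2
def cloud(d,c):
    K=c["camera_matrix"]; v,u=np.mgrid[:d.shape[0],:d.shape[1]]
    P=np.stack([(u-K[0,2])/K[0,0]*d,(v-K[1,2])/K[1,1]*d,d],-1)
    X=(P-np.array(c["t"]))@np.array(c["R"])
    X[d==0]=np.nan; return X
def rect(pts,res=0.0):
    (cx,cy),(w,h),a=cv2.minAreaRect(pts.astype(np.float32)*1000)
    if w<h: w,h,a=h,w,a+90
    a=(a+90)%180-90
    return [round(float(q),1) for q in(cx,cy,w,h,a)]
E
python3 - <<'E'
from bench import manip as m
from h import *
for n in("top","scene"):
    d=np.load(f"pics/{n}0_d.npy");p=np.load(f"pics/{n}0_p.npy");X=cloud(d,m.get_calibration(n))
    def reg(x0,x1,y0,y1,z0,z1):
        return (X[...,0]>x0)&(X[...,0]<x1)&(X[...,1]>y0)&(X[...,1]<y1)&(X[...,2]>z0)&(X[...,2]<z1)
    for nm,b in dict(coarse=(.5,.75,.1,.25,.036,.06),holder=(.4,.8,.1,.25,.004,.2),knob=(.42,.53,.1,.25,.045,.08),fine=(.5,.75,-.25,-.1,.026,.06),box=(.5,.75,-.28,-.1,.008,.06),tray=(.5,.8,-.09,.09,.006,.06)).items():
        M=reg(*b); q=X[M]; print(n,nm,len(q),rect(q[:,:2]) if len(q)>3 else q, np.median(q,0).round(4))
p=cv2.imread("pics/top0.png"); cv2.imwrite("pics/crop0.png",cv2.resize(p[120:260,160:350],None,fx=4,fy=4,interpolation=cv2.INTER_CUBIC))
E
```

```text
top coarse 930 [624.7, 177.5, 150.9, 50.9, 1.5] [0.623  0.1776 0.0447]
top holder 2420 [600.2, 175.1, 399.3, 149.6, -0.0] [0.5947 0.1729 0.0224]
top knob 35 [460.6, 179.2, 15.4, 13.9, -89.1] [0.4617 0.1779 0.0598]
top fine 902 [630.4, -179.2, 148.9, 50.5, -1.1] [ 0.6286 -0.1784  0.0356]
top box 1942 [619.1, -184.6, 222.3, 123.7, 9.5] [ 0.6249 -0.1782  0.0208]
top tray 833 [649.0, 0.1, 295.1, 174.1, -0.7] [0.6599 0.0016 0.0109]
scene coarse 587 [609.4, 177.4, 187.4, 52.2, 0.8] [0.6332 0.1751 0.046 ]
scene holder 1758 [600.1, 175.0, 399.1, 149.9, 0.0] [0.6362 0.1686 0.022 ]
scene knob 28 [464.4, 178.5, 15.8, 14.2, -19.5] [0.466  0.1776 0.0576]
scene fine 654 [632.1, -178.9, 155.5, 50.2, -1.8] [ 0.642  -0.1797  0.0369]
scene box 1389 [630.4, -180.7, 196.3, 85.8, -1.5] [ 0.6525 -0.1833  0.021 ]
scene tray 886 [648.9, -1.0, 295.9, 173.7, 1.5] [0.6576 0.0054 0.011 ]
```

View pics/crop0.png

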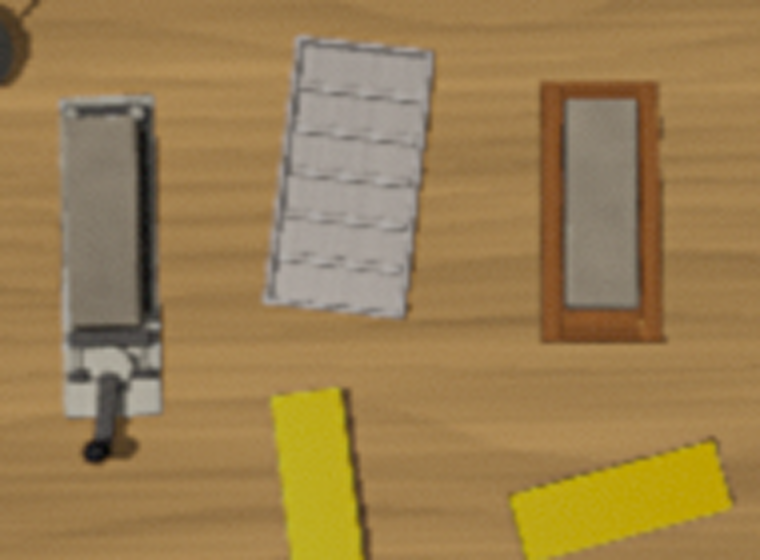

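The crop confirms the grey fine stone in the box at (600,200), with the yellow ones below it. Next I'll fly over the holder and look with the wrist camera.

```bash
cat >> h.py <<'E'
def ori(yaw,s=1):
    # tool x down, jaws along (cos(yaw+90)) i.e. yaw=heading of long axis
    y=s*np.array([-np.sin(yaw),np.cos(yaw),0]); x=np.array([0,0,-1.]); return np.stack([x,y,np.cross(x,y)],1)
def fish2ray(u,v,c):
    K=c["camera_matrix"]; a=(u-K[0,2])/K[0,0]; b=(v-K[1,2])/K[1,1]; r=np.hypot(a,b)+1e-9
    return np.stack([np.sin(r)*a/r,np.sin(r)*b/r,np.cos(r)],-1)
def fcloud(d,c):
    v,u=np.mgrid[:d.shape[0],:d.shape[1]].astype(float)
    ray=fish2ray(u,v,c); P=ray/np.maximum(ray[...,2:],1e-3)*d[...,None]
    X=(P-np.array(c["t"]))@np.array(c["R"]); X[d==0]=np.nan; return X
def ortho(p,c,z,x0,x1,y0,y1,res=0.0005):
    """orthorectify wrist picture to plane z; rows: x from x1 down to x0, cols: y from y1 down to y0"""
    xs=np.arange(x1,x0,-res); ys=np.arange(y1,y0,-res)
    Y,Xx=np.meshgrid(ys,xs); W=np.stack([Xx,Y,np.full_like(Y,z)],-1)
    C=W@np.array(c["R"]).T+np.array(c["t"]); K=c["camera_matrix"]
    th=np.arctan2(np.hypot(C[...,0],C[...,1]),C[...,2]); r=np.hypot(C[...,0],C[...,1])+1e-9
    u=K[0,0]*th*C[...,0]/r+K[0,2]; v=K[1,1]*th*C[...,1]/r+K[1,2]
    return cv2.remap(p,u.astype(np.float32),v.astype(np.float32),cv2.INTER_CUBIC)
E
python3 - <<'E'
from bench import manip as m
from h import *
print(m.current_tcp_rot().round(2))
R0=m.current_tcp_rot()
s=1 if R0[1,1]>0 else -1
for s in(1,-1):
    for P in((.55,.178,.28),(.63,-.179,.28),(.66,0,.3)): 
        q=m.inverse_kinematics(P,ori(0,s)); print(s,None if q is None else np.round(q,2))
E
```

```text
[[ 0.    0.41  0.91]
 [ 0.    0.91 -0.41]
 [-1.    0.    0.  ]]
1 [ 0.23  0.34  1.48 -0.    1.32 -1.34]
1 [-0.35  0.49  1.26 -0.    1.39 -1.92]
1 [-0.07  0.49  1.21 -0.    1.44 -1.64]
-1 [ 0.23  0.34  1.48 -0.    1.32  1.8 ]
-1 [-0.35  0.49  1.26 -0.    1.39  1.22]
-1 [-0.07  0.49  1.21 -0.    1.44  1.5 ]
```

Run:
```python
from bench import manip as m
from h import *
t=m.current_time()
m.move_ptp((.53,.178,.26),ori(0.0))
print(m.current_time()-t, m.current_ee_pos())
c=m.get_calibration("wrist"); p,d=m.grab_frame("wrist")
print(c, m.current_force())
cv2.imwrite("pics/w1.png",p[:,:,::-1]); np.savez("pics/w1.npz",p=p,d=d,R=c["R"],t=c["t"],camera_matrix=c["camera_matrix"])
print(m.current_time())
```

```text
1.65 [0.52966499 0.17866883 0.25987571]
{'camera_matrix': array([[297.31863964,   0.        , 258.07294658],
       [  0.        , 297.31863964, 193.5367128 ],
       [  0.        ,   0.        ,   1.        ]]), 'R': array([[-1.49507956e-04,  9.99999777e-01,  6.51046892e-04],
       [ 9.56134822e-01, -4.77594302e-05,  2.92926952e-01],
       [ 2.92926918e-01,  6.66283515e-04, -9.56134602e-01]]), 't': array([-0.17813893, -0.56056456,  0.27662806])} [ 0.82809113 -0.02245437  0.55407512]
2.8
```

View pics/w1.png

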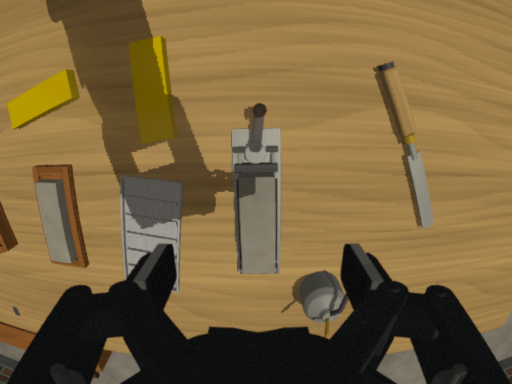

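Run:
```python
from h import *
f=np.load("pics/w1.npz"); c=f; p=f["p"]
X=fcloud(f["d"],c)
def reg(x0,x1,y0,y1,z0,z1):
    return X[(X[...,0]>x0)&(X[...,0]<x1)&(X[...,1]>y0)&(X[...,1]<y1)&(X[...,2]>z0)&(X[...,2]<z1)]
for nm,b in dict(coarse=(.5,.75,.12,.24,.038,.06),jaw=(.5,.75,.12,.24,.016,.026),holder=(.45,.8,.12,.24,.004,.01),knob=(.42,.53,.1,.25,.05,.08),fine=(.5,.75,-.25,-.1,.026,.06),box=(.5,.75,-.25,-.1,.01,.023),tray=(.53,.8,-.06,.06,.005,.06)).items():
    q=reg(*b); print(nm,len(q),rect(q[:,:2]) if len(q)>3 else q, np.median(q,0).round(4) if len(q) else '')
for z,n in((.006,"a"),(.044,"b"),(.06,"c")):
    o=ortho(p,c,z,.43,.73,.11,.25,.0005)
    cv2.imwrite(f"pics/o1{n}.png",o[:,:,::-1])
ims=[cv2.imread(f"pics/o1{n}.png") for n in "abc"]
cv2.imwrite("pics/o1.png",cv2.hconcat([cv2.resize(i,(264,566)) for i in ims]))
print(ims[0].shape)
```

```text
coarse 3414 [624.4, 177.3, 150.7, 49.7, 0.9] [0.6148 0.1768 0.0441]
jaw 836 [610.3, 176.5, 207.0, 60.1, 1.1] [0.537  0.1753 0.0213]
holder 1759 [605.0, 176.7, 235.4, 69.6, 1.2] [0.5338 0.1682 0.0063]
knob 147 [460.5, 179.6, 16.8, 15.5, -26.7] [0.4609 0.1793 0.0591]
fine 1837 [630.3, -179.7, 150.0, 53.9, -1.4] [ 0.6242 -0.1744  0.0348]
box 1592 [628.6, -181.1, 192.9, 88.2, -1.4] [ 0.6001 -0.1527  0.0158]
tray 1592 [657.6, 1.3, 199.8, 103.1, -8.0] [6.295e-01 1.000e-04 1.040e-02]
(600, 280, 3)
```

View pics/o1.png

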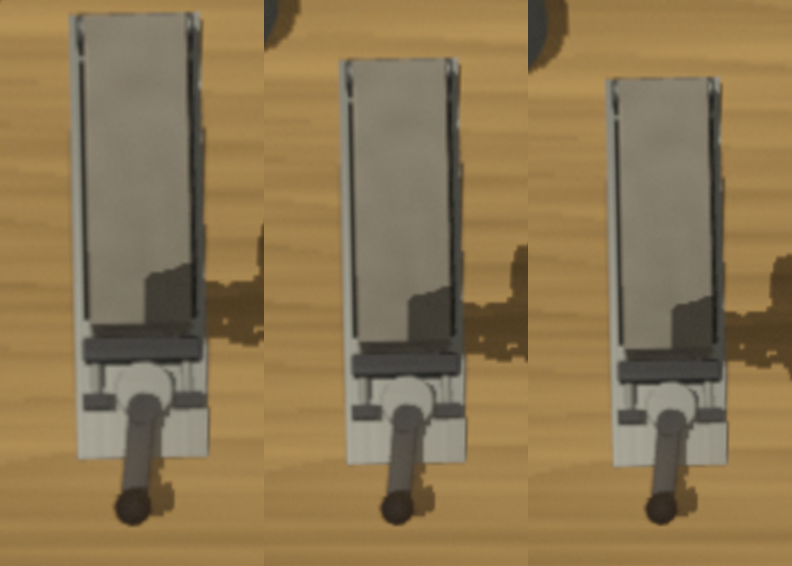

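```bash
cat >> h.py <<'E'
HY=0.0200; H=np.array([.6246,.1771])
def hp(x,y,z):
    c,s=np.cos(HY),np.sin(HY); return np.array([H[0]+c*x-s*y,H[1]+s*x+c*y,z])
def knob(q,z): return hp(-.114-.05*np.cos(q),.05*np.sin(q),z)
E
python3 - <<'E'
from bench import manip as m
from h import *
t=m.current_time(); O=ori(HY)
print(knob(.114,.033))
m.move_ptp(knob(.114,.11),O)
m.set_gripper(.5,20)
m.move_l(knob(.114,.034),max_speed=.12)
f0=m.current_force()
m.set_gripper(0,20); print(m.current_grip_width(),f0,m.current_force(),m.current_time()-t)
for q in(.35,.6,.85,1.1,1.3,1.45,1.53):
    m.move_l(knob(q,.034),max_speed=.12); print(q,(m.current_force()-f0).round(1))
print(m.current_ee_pos(),knob(1.53,.034),m.current_time()-t)
E
```

```text
[0.46084354 0.17951323 0.033     ]
-0.004558829971552022 [ 0.49180375 -0.9247828  -0.11297666] [-0.0894972  -0.56945861  4.1410884 ] 2.4583000000000004
0.35 [-1.3  2.2  5.6]
0.6 [-0.   2.8  6.9]
0.85 [-0.3  3.6  6. ]
1.1 [-0.2  3.5  6.7]
1.3 [-0.4  4.6  6.1]
1.45 [1.  3.9 4.5]
1.53 [-0.6  1.9  6.3]
[0.50770119 0.22434762 0.03420885] [0.50758486 0.22472778 0.034     ] 4.2083
```

Run:
```python
from bench import manip as m
from h import *
p,d=m.grab_frame("scene"); a=cv2.resize(p[120:230,240:380],None,fx=4,fy=4,interpolation=cv2.INTER_CUBIC)
p2,d=m.grab_frame("wrist"); 
cv2.imwrite("pics/s2.png",a[:,:,::-1]); cv2.imwrite("pics/w2.png",p2[:,:,::-1])
```

```text
(no output)
```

View pics/s2.png

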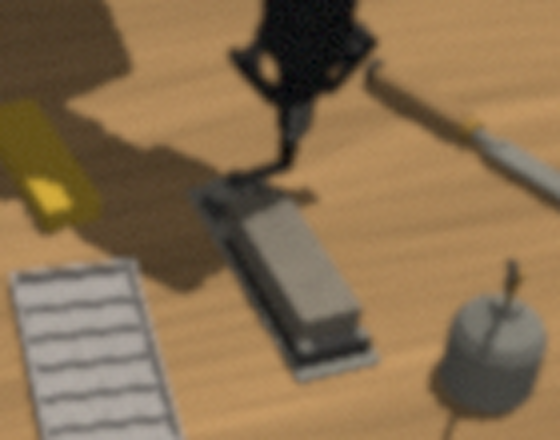

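View pics/w2.png

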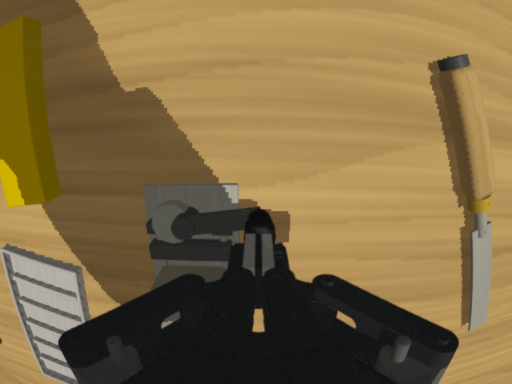

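The lever points almost to +y at (258,218), but the gripper is shut and the knob sits beside the fingers instead of between them. I'll lift and measure the lever again.

Run:
```python
from bench import manip as m
from h import *
P=m.current_ee_pos(); m.move_l((P[0],P[1],.12),max_speed=.2)
m.set_gripper(.5,20)
m.move_ptp((.47,.20,.2),ori(HY))
c=m.get_calibration("wrist"); p,d=m.grab_frame("wrist"); print(m.current_grip_width(),m.current_ee_pos())
X=fcloud(d,c)
q=X[(X[...,0]>.42)&(X[...,0]<.56)&(X[...,1]>.13)&(X[...,1]<.25)&(X[...,2]>.05)&(X[...,2]<.08)]
print(len(q),rect(q[:,:2]),np.median(q,0))
cv2.imwrite("pics/w3.png",p[:,:,::-1]); np.savez("pics/w3.npz",p=p,d=d,R=c["R"],t=c["t"],camera_matrix=c["camera_matrix"])
o=[ortho(p,c,z,.43,.56,.13,.26,.00033) for z in(.028,.06)]; cv2.imwrite("pics/o3.png",cv2.hconcat(o)[:,:,::-1]); print(m.current_time())
```

```text
0.4998702513266154 [0.46992699 0.19996265 0.19980812]
197 [502.5, 224.3, 16.5, 16.3, -43.7] [0.50129428 0.2241267  0.05867191]
8.6833
```

View pics/w3.png

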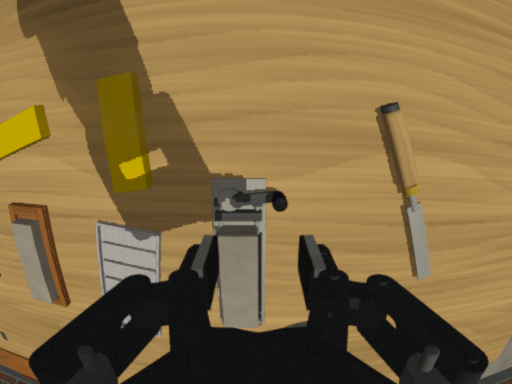

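View pics/o3.png

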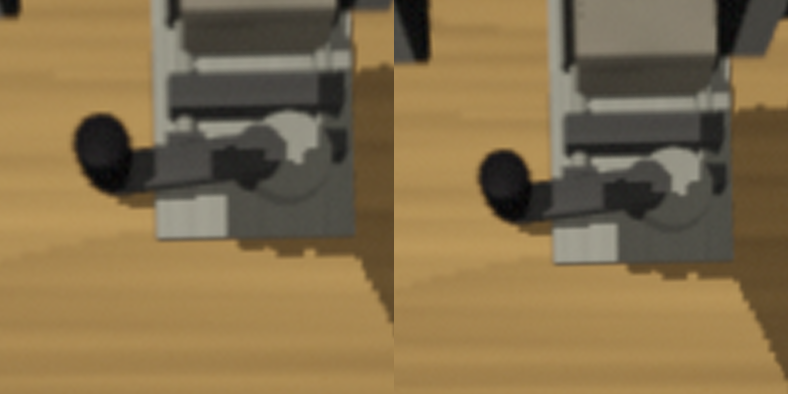

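Run:
```python
from bench import manip as m
from h import *
t=m.current_time(); print(knob(1.43,0),knob(1.5,0))
m.set_gripper(0,20); print(m.current_grip_width())
m.move_ptp((.468,.2243,.08),ori(HY)); m.move_l((.468,.2243,.037),max_speed=.15)
f0=m.current_force()
x=.476
m.move_l((x,.2243,.037),max_speed=.1)
while x<.492:
    f=m.current_force()-f0; print(round(x,4),f.round(1),m.current_ee_pos()[0].round(4))
    if f[0]<-9: break
    x+=.0015; m.move_l((x,.2243,.037),max_speed=.05)
print(m.current_time()-t)
c=m.get_calibration("wrist"); p,d=m.grab_frame("wrist")
cv2.imwrite("pics/w4.png",p[:,:,::-1])
```

```text
[0.50261758 0.22417516 0.        ] [0.50608922 0.22461419 0.        ]
-0.001114586262599419
0.476 [-0.  -0.3 -0.7] 0.477
0.4775 [-0.6  0.4 -0.5] 0.4775
0.479 [-0.3 -0.6 -0.3] 0.479
0.4805 [-0.3 -0.7 -0.5] 0.4806
0.482 [-0.2 -1.3  0.1] 0.4821
0.4835 [-0.  -0.6  0.2] 0.4836
0.485 [ 0.6 -0.5 -0.1] 0.4851
0.4865 [-0.7 -0.9  0.6] 0.4866
0.488 [-0.8 -0.1 -0.3] 0.4881
0.4895 [-0.6 -0.3 -0.1] 0.4896
0.491 [-0.8 -0.6  0.9] 0.4911
4.475000000000001
```

View pics/w4.png

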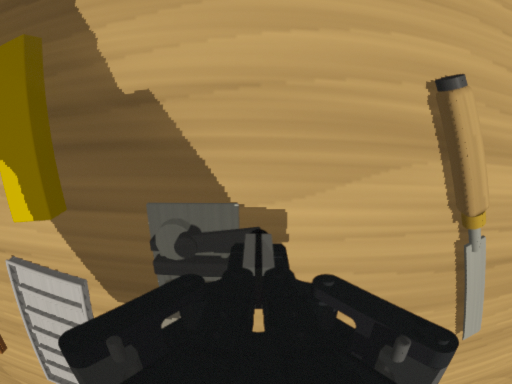

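Run:
```python
from bench import manip as m
from h import *
c=m.get_calibration("wrist")
def pj(P):
    C=np.array(c["R"])@P+c["t"]; r=np.hypot(*C[:2]); th=np.arctan2(r,C[2]); K=c["camera_matrix"]; return (K[0,0]*th*C[:2]/r+K[:2,2]).round(0),C.round(3)
P=m.current_ee_pos(); print(P, m.current_tcp_rot().round(3))
print("tcp",pj(P),"tcp front",pj(P-[.011,0,0]))
for q in(1.43,1.5):print(q,"knob top",pj(knob(q,.061)),"bottom",pj(knob(q,.028)),pj(hp(-.114,0,.028)))
p=cv2.imread("pics/w4.png"); cv2.imwrite("pics/w4c.png",cv2.resize(p[180:300,130:330],None,fx=4,fy=4,interpolation=cv2.INTER_CUBIC))
```

```text
[0.49251267 0.22430161 0.03698761] [[ 0.   -0.02  1.  ]
 [-0.    1.    0.02]
 [-1.   -0.    0.  ]]
tcp (array([259., 229.]), array([0.001, 0.022, 0.183])) tcp front (array([259., 212.]), array([0.001, 0.011, 0.18 ]))
1.43 knob top (array([259., 263.]), array([0.   , 0.039, 0.163])) bottom (array([259., 237.]), array([0.   , 0.029, 0.195])) (array([186., 246.]), array([-0.049,  0.036,  0.197]))
1.5 knob top (array([259., 268.]), array([0.001, 0.042, 0.164])) bottom (array([259., 242.]), array([0.001, 0.032, 0.196])) (array([186., 246.]), array([-0.049,  0.036,  0.197]))
```

View pics/w4c.png

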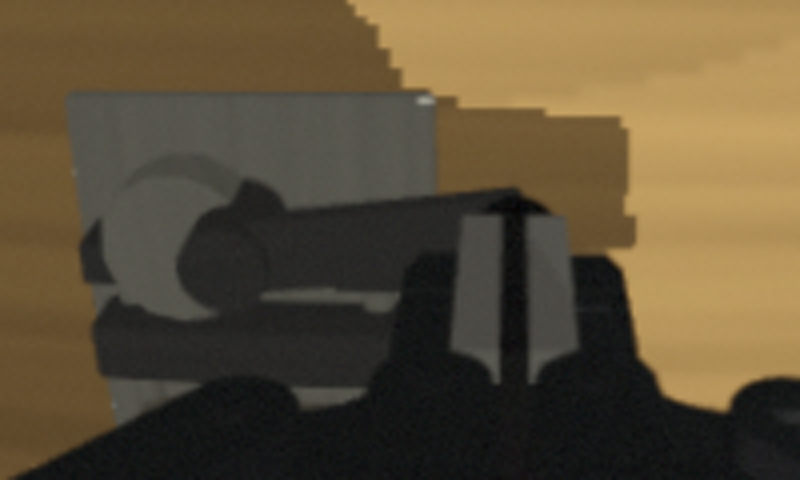

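Run:
```python
from bench import manip as m
from h import *
t=m.current_time()
print(m.current_force().round(1))
for x in(.495,.497):
    m.move_l((x,.2243,.037),max_speed=.08); f=m.current_force(); print(x,f.round(1),m.current_ee_pos().round(4))
    if f[0]<-8: break
m.move_l((x-.01,.2243,.037),max_speed=.2)
m.move_l((x-.015,.2243,.12),max_speed=.25)
m.set_gripper(1.0,20)
m.move_ptp((.50,.19,.24),ori(HY))
c=m.get_calibration("wrist"); p,d=m.grab_frame("wrist"); print(m.current_ee_pos(),m.current_time()-t,m.current_time())
X=fcloud(d,c)
def reg(x0,x1,y0,y1,z0,z1):
    return X[(X[...,0]>x0)&(X[...,0]<x1)&(X[...,1]>y0)&(X[...,1]<y1)&(X[...,2]>z0)&(X[...,2]<z1)]
for nm,b in dict(knob=(.42,.56,.13,.25,.05,.08),coarse=(.5,.75,.12,.24,.038,.06)).items():
    q=reg(*b);print(nm,len(q),rect(q[:,:2]),np.median(q,0))
np.savez("pics/w5.npz",p=p,d=d,R=c["R"],t=c["t"],camera_matrix=c["camera_matrix"])
o=[ortho(p,c,z,.44,.57,.13,.26,.00033) for z in(.028,.06)]; cv2.imwrite("pics/o5.png",cv2.hconcat(o)[:,:,::-1])
```

```text
[1.  0.7 0.6]
0.495 [-0.6  0.1  0.5] [0.4952 0.2243 0.037 ]
0.497 [-0.6  0.1 -0.4] [0.4971 0.2243 0.037 ]
[0.49951161 0.18993287 0.23924433] 2.6334 15.8417
knob 175 [502.9, 223.8, 17.2, 16.9, 28.7] [0.50207314 0.22310605 0.05868009]
coarse 3500 [598.3, 180.9, 209.9, 73.1, -9.0] [0.61141742 0.17776087 0.0441428 ]
```

View pics/o5.png

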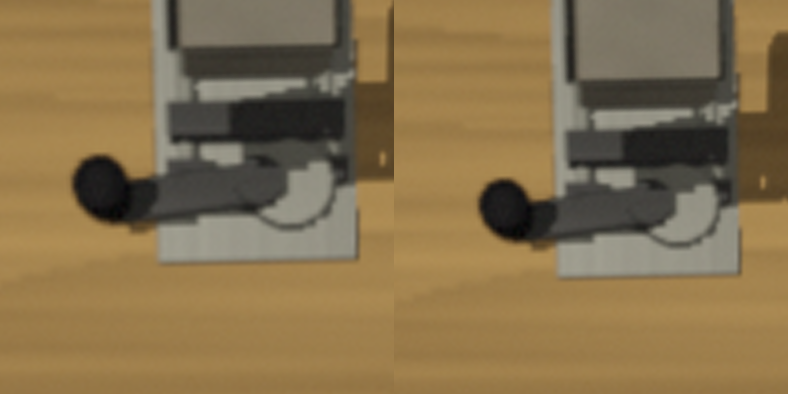

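The knob didn't move, so the shut fingers probably passed above it. That would also explain the first drag, with about 5 N upward from pressing on the knob's top. I'll check where the fingertips really are from the wrist depth.

Run:
```python
from bench import manip as m
from h import *
m.set_gripper(0.0,20)
c=m.get_calibration("wrist"); P=m.current_ee_pos(); p,d=m.grab_frame("wrist"); print(m.current_time())
np.savez("pics/w6.npz",p=p,d=d,R=c["R"],t=c["t"],camera_matrix=c["camera_matrix"])
X=fcloud(d,c); print(P)
q=X-P
M=(np.abs(q[...,1])<.03)&(np.abs(q[...,0])<.04)&(q[...,2]>-.05)&(q[...,2]<.12)
print(M.sum()); v,u=np.nonzero(M)
for r in range(v.min(),v.max()+1,6):
    s=M[r]; 
    if s.any(): i=np.nonzero(s)[0]; print(r,i.min(),i.max(),np.nanmin(q[r][s],0).round(3),np.nanmax(q[r][s],0).round(3))
cv2.imwrite("pics/w6.png",p[:,:,::-1])
f=np.load("pics/w5.npz");
```

```text
16.6583
[0.50000077 0.18999559 0.24000417]
16911
234 246 270 [-0.011 -0.007  0.03 ] [-0.01   0.005  0.032]
240 245 271 [-0.011 -0.007  0.037] [-0.01   0.006  0.039]
246 232 284 [-0.012 -0.014  0.036] [-0.007  0.012  0.046]
252 230 286 [-0.012 -0.014  0.041] [-0.006  0.013  0.052]
258 229 287 [-0.011 -0.014  0.047] [-0.006  0.013  0.057]
264 228 288 [-0.011 -0.014  0.054] [-0.006  0.012  0.062]
270 226 290 [-0.014 -0.014  0.062] [-0.008  0.012  0.071]
276 184 336 [-0.015 -0.03   0.063] [-0.006  0.029  0.077]
282 181 339 [-0.014 -0.03   0.063] [-0.003  0.03   0.08 ]
288 178 342 [-0.013 -0.03   0.063] [0.    0.029 0.083]
294 176 345 [-0.013 -0.03   0.062] [0.004 0.03  0.086]
300 175 347 [-0.018 -0.029  0.063] [0.006 0.03  0.095]
306 172 350 [-0.018 -0.03   0.063] [0.01  0.03  0.099]
312 174 349 [-0.018 -0.03   0.071] [0.007 0.03  0.101]
318 183 335 [-0.018 -0.03   0.073] [0.008 0.029 0.104]
324 184 334 [-0.018 -0.029  0.073] [0.012 0.03  0.107]
330 183 335 [-0.018 -0.03   0.077] [0.012 0.03  0.109]
336 182 336 [-0.019 -0.029  0.085] [0.009 0.029 0.112]
342 180 339 [-0.019 -0.03   0.09 ] [0.008 0.029 0.114]
348 173 343 [-0.018 -0.026  0.108] [-0.009  0.024  0.117]
354 164 352 [-0.02  -0.028  0.11 ] [-0.008  0.026  0.12 ]
360 156 361 [-0.018 -0.029  0.113] [-0.008  0.028  0.119]
366 151 370 [-0.015 -0.03   0.115] [-0.009  0.03   0.12 ]
372 150 366 [-0.012 -0.03   0.117] [-0.009  0.028  0.12 ]
378 235 281 [-0.011 -0.007  0.119] [-0.01   0.005  0.12 ]
```

View pics/w6.png

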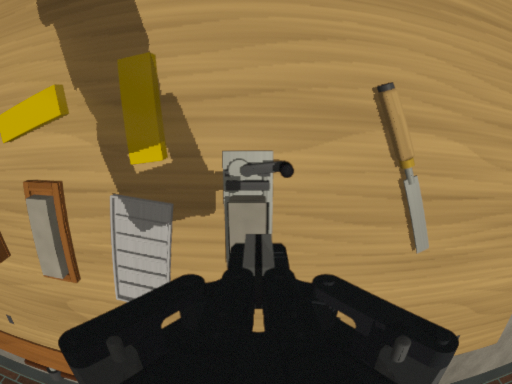

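Run:
```python
from bench import manip as m
from h import *
m.set_gripper(0.60,20); w=m.current_grip_width(); P=m.current_ee_pos()
c=m.get_calibration("wrist"); p,d=m.grab_frame("wrist"); print(m.current_time(),w)
np.savez("pics/w7.npz",p=p,d=d,R=c["R"],t=c["t"],camera_matrix=c["camera_matrix"])
cv2.imwrite("pics/w7.png",p[:,:,::-1])
for n,P in(("w5",np.array([.4995,.1899,.2392])),("w6",P),("w7",P)):
    f=np.load(f"pics/{n}.npz"); X=fcloud(f["d"],f)-P
    M=(np.abs(X[...,1])<.07)&(X[...,0]>-.03)&(X[...,0]<.03)&(X[...,2]>-.05)&(X[...,2]<.06)
    M=cv2.erode(M.astype(np.uint8),np.ones((1,1)))>0
    q=X[M]; 
    for sgn in(1,-1):
        s=q[q[:,1]*sgn>0]; z=np.sort(s[:,2]); print(n,sgn,len(s),z[:3].round(4),np.percentile(z,[1,5]).round(4), 'inner|y|',[np.abs(s[(s[:,2]>z[0]+a)&(s[:,2]<z[0]+a+.004)][:,1]).min().round(4) for a in(0,.005,.012)],'outer',np.abs(s[:,1]).max().round(4))
```

```text
17.25 0.6002934765715324
w5 1 801 [0.0402 0.0403 0.0405] [0.0411 0.0424] inner|y| [np.float64(0.0414), np.float64(0.0415), np.float64(0.0414)] outer 0.056
w5 -1 813 [0.0398 0.0403 0.0403] [0.0407 0.0424] inner|y| [np.float64(0.0429), np.float64(0.0427), np.float64(0.0428)] outer 0.0576
w6 1 693 [0.03   0.0302 0.0303] [0.0306 0.0334] inner|y| [np.float64(0.0001), np.float64(0.0001), np.float64(0.0)] outer 0.0128
w6 -1 803 [0.0298 0.0299 0.0302] [0.0307 0.0333] inner|y| [np.float64(0.0004), np.float64(0.0004), np.float64(0.0004)] outer 0.0145
w7 1 1083 [0.0292 0.0295 0.0296] [0.0308 0.0341] inner|y| [np.float64(0.0246), np.float64(0.0245), np.float64(0.0245)] outer 0.0386
w7 -1 1082 [0.0293 0.0294 0.0294] [0.0309 0.0343] inner|y| [np.float64(0.0259), np.float64(0.0259), np.float64(0.0258)] outer 0.0404
```

View pics/w7.png

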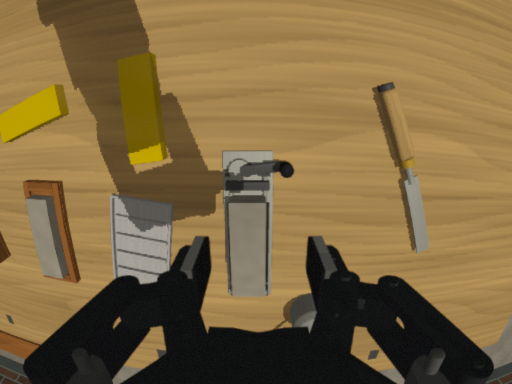

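The depth shows the fingertips end about 28–29 mm short of the reported TCP, at both shut and 0.6 opening. That fits the contact on top of the knob, so I'll allow for it from here. I'll push the lever the rest of the way open.

```bash
echo 'D=0.028' >> h.py
python3 - <<'E'
from bench import manip as m
from h import *
t=m.current_time()
m.set_gripper(0,20)
m.move_ptp((.472,.2243,.06),ori(HY)); m.move_l((.472,.2243,.037-D),max_speed=.12)
f0=m.current_force(); print(f0.round(1))
for x in(.480,.483,.4845,.486,.4875,.489):
    m.move_l((x,.2243,.037-D),max_speed=.1)
    f=m.current_force()-f0; print(x,f.round(1),m.current_ee_pos().round(4))
    if f[0]<-10 or abs(f[2])>10: break
m.move_l((x-.012,.2243,.037-D),max_speed=.2)
m.move_l((x-.012,.2243,.10),max_speed=.3)
m.set_gripper(.9,20)
m.move_ptp((.53,.1785,.2),ori(HY))
c=m.get_calibration("wrist"); p,d=m.grab_frame("wrist"); print(m.current_time()-t,m.current_time())
X=fcloud(d,c)
def reg(x0,x1,y0,y1,z0,z1):
    return X[(X[...,0]>x0)&(X[...,0]<x1)&(X[...,1]>y0)&(X[...,1]<y1)&(X[...,2]>z0)&(X[...,2]<z1)]
for nm,b in dict(knob=(.42,.56,.2,.25,.05,.08),jaw=(.5,.56,.14,.21,.016,.026),coarse=(.5,.75,.14,.21,.038,.05)).items():
    q=reg(*b);print(nm,len(q),rect(q[:,:2]),np.median(q,0))
np.savez("pics/w8.npz",p=p,d=d,R=c["R"],t=c["t"],camera_matrix=c["camera_matrix"])
cv2.imwrite("pics/w8.png",p[:,:,::-1])
E
```

```text
[0.5 0.1 0.7]
0.48 [-0.1 -0.4 -0.8] [0.4809 0.2245 0.0098]
0.483 [-0.4 -0.1 -1. ] [0.4831 0.2243 0.0091]
0.4845 [-1.6  0.5 -0.8] [0.4844 0.2243 0.009 ]
0.486 [-2.1  0.7 -0.8] [0.4859 0.2243 0.0089]
0.4875 [-9.   2.6  3. ] [0.4861 0.2243 0.0088]
0.489 [-15.7   3.7   8.4] [0.4862 0.2243 0.0087]
5.4083000000000006 22.6583
knob 215 [505.3, 224.2, 17.1, 16.1, -86.3] [0.50502366 0.22355361 0.05907586]
jaw 1023 [525.4, 175.6, 61.1, 50.7, 89.9] [0.52841181 0.16681468 0.02153566]
coarse 4406 [624.3, 177.1, 150.6, 50.5, 1.0] [0.61363039 0.17702044 0.04411744]
```

View pics/w8.png

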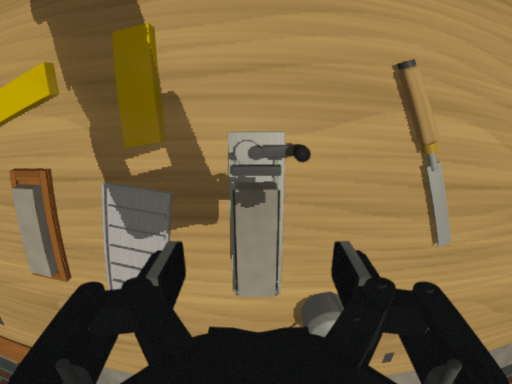

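The lever hit its hard stop at 15 N and the knob is at q≈1.5, so it is fully open. Next I'll move the coarse stone to the tray.

```bash
cat >> h.py <<'E'
def pick(m,xy,yaw,tipz,hover=.075,effort=50,lift=.06):
    z=tipz-D; R=ori(yaw)
    m.move_ptp((xy[0],xy[1],hover),R)
    f0=m.current_force()
    m.move_l((xy[0],xy[1],z+.012),max_speed=.2); m.move_l((xy[0],xy[1],z),max_speed=.06)
    f1=m.current_force()-f0
    m.set_gripper(0.4,effort); print("grip",m.current_grip_width(),"fdown",f1.round(1),"f",(m.current_force()-f0).round(1))
    m.move_l((xy[0],xy[1],z+.012),max_speed=.08)
    m.move_l((xy[0],xy[1],z+lift),max_speed=.25); print("lifted",(m.current_force()-f0).round(1),m.current_grip_width())
def place(m,xy,yaw,tipz,hover=.06,extra=.0):
    z=tipz-D
    m.move_ptp((xy[0],xy[1],z+hover),ori(yaw))
    m.move_l((xy[0],xy[1],z+.010),max_speed=.2)
    f0=m.current_force()
    m.move_l((xy[0],xy[1],z+.003),max_speed=.03); 
    for k in(.0015,.0005,-.0005,-.0015):
        m.move_l((xy[0],xy[1],z+k),max_speed=.02); f=m.current_force()-f0; print("dz",k,f.round(1))
        if f[2]>2.5: break
def release(m,w,up=.06):
    m.set_gripper(w); P=m.current_ee_pos(); m.move_l((P[0],P[1],P[2]+.015),max_speed=.1); m.move_l((P[0],P[1],P[2]+up),max_speed=.3)
TR=(.6575,.0013); TY=np.radians(-7.3)
E
python3 - <<'E'
from bench import manip as m
from h import *
t=m.current_time()
pick(m,(.6243,.1771),.0185,.020); print(m.current_time()-t)
p,d=m.grab_frame("scene"); cv2.imwrite("pics/s9.png",cv2.resize(p[100:260,180:400],None,fx=3,fy=3,interpolation=cv2.INTER_CUBIC)[:,:,::-1])
E
```

```text
grip 0.5731244093094052 fdown [ 0.1 -1.1 -0.4] f [-0.5 -0.4  4.1]
lifted [-0.6  0.  -6.8] 0.5769823841213342
2.5334000000000003
```

View pics/s9.png

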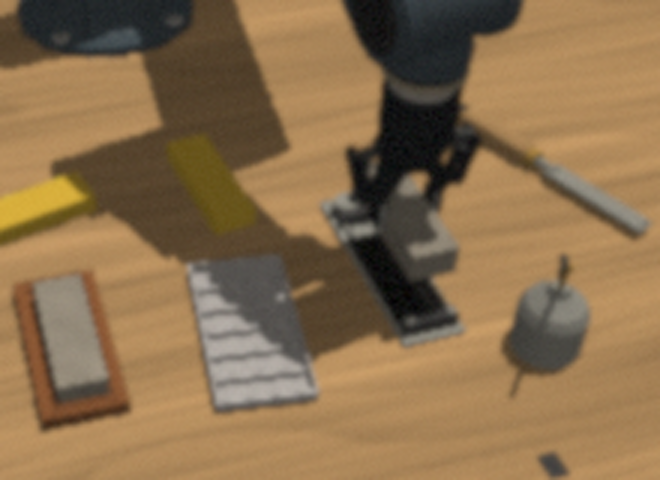

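The coarse stone is held level at 6.8 N, seen at (415,235). Next I'll set it on the tray and go look over the box.

Run:
```python
from bench import manip as m
from h import *
t=m.current_time()
place(m,TR,TY,.020)
release(m,.9)
m.move_ptp((.54,-.11,.2),ori(-.02))
c=m.get_calibration("wrist"); p,d=m.grab_frame("wrist"); print(m.current_time()-t,m.current_time())
X=fcloud(d,c)
def reg(x0,x1,y0,y1,z0,z1):
    return X[(X[...,0]>x0)&(X[...,0]<x1)&(X[...,1]>y0)&(X[...,1]<y1)&(X[...,2]>z0)&(X[...,2]<z1)]
for nm,b in dict(coarse=(.5,.75,-.06,.06,.038,.055),fine=(.5,.75,-.25,-.1,.029,.045),box=(.5,.75,-.24,-.12,.0125,.022),tray=(.53,.8,-.07,.07,.011,.02)).items():
    q=reg(*b);print(nm,len(q),rect(q[:,:2]),np.median(q,0).round(4))
np.savez("pics/w10.npz",p=p,d=d,R=c["R"],t=c["t"],camera_matrix=c["camera_matrix"])
cv2.imwrite("pics/w10.png",p[:,:,::-1])
```

```text
dz 0.0015 [-0.2 -0.  -1. ]
dz 0.0005 [ 0.9  0.5 -0. ]
dz -0.0005 [-3.1 -0.  10.2]
4.208299999999998 29.45
coarse 2273 [657.4, -0.4, 151.0, 50.5, -7.9] [ 0.62   -0.0042  0.0441]
fine 4182 [631.2, -180.1, 151.3, 51.3, -1.6] [ 0.6205 -0.1787  0.0351]
box 3314 [628.1, -181.6, 191.6, 86.7, -1.7] [ 0.5888 -0.1589  0.0161]
tray 1181 [658.5, 0.8, 200.7, 102.8, -8.1] [ 0.6205 -0.0228  0.0139]
```

View pics/w10.png

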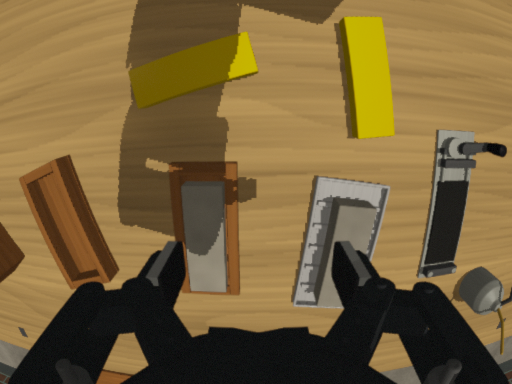

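Coarse lies flat on the tray at (345,250) with its top at 44.1 mm, and fine is in the box at (205,237). Next I'll move fine to the holder.

Run:
```python
from bench import manip as m
from h import *
t=m.current_time()
pick(m,(.6305,-.1800),np.radians(-1.6),.0185); print(m.current_time()-t)
h=hp(-.005,0,0); print(h)
place(m,h[:2],HY,.0185)
release(m,.85)
m.move_ptp((.56,.09,.2),ori(-.1))
c=m.get_calibration("wrist"); p,d=m.grab_frame("wrist"); print(m.current_time()-t,m.current_time())
X=fcloud(d,c)
def reg(x0,x1,y0,y1,z0,z1):
    return X[(X[...,0]>x0)&(X[...,0]<x1)&(X[...,1]>y0)&(X[...,1]<y1)&(X[...,2]>z0)&(X[...,2]<z1)]
for nm,b in dict(coarse=(.5,.75,-.06,.06,.038,.055),fine=(.53,.75,.1,.25,.029,.045),box=(.5,.75,-.24,-.12,.0125,.022)).items():
    q=reg(*b);print(nm,len(q),rect(q[:,:2]),np.median(q,0).round(4))
np.savez("pics/w11.npz",p=p,d=d,R=c["R"],t=c["t"],camera_matrix=c["camera_matrix"])
cv2.imwrite("pics/w11.png",p[:,:,::-1])
```

```text
grip 0.5719958628297745 fdown [-0.5 -0.6 -0.3] f [-2.2 -1.7  4.8]
lifted [-0.6 -0.5 -5.8] 0.573064734716551
2.5832999999999977
[0.619601   0.17700001 0.        ]
dz 0.0015 [-1.2 -1.4 -0.9]
dz 0.0005 [-0.9  0.4  0.6]
dz -0.0005 [-6.7 -1.4 10.4]
7.224999999999998 36.675
coarse 3526 [657.7, 1.1, 151.0, 50.6, -6.9] [0.6382 0.0061 0.0441]
fine 3930 [619.5, 176.1, 149.9, 51.0, 1.3] [0.6024 0.1732 0.0352]
box 2330 [628.7, -181.0, 193.3, 87.4, -1.4] [ 0.6054 -0.1627  0.0158]
```

View pics/w11.png

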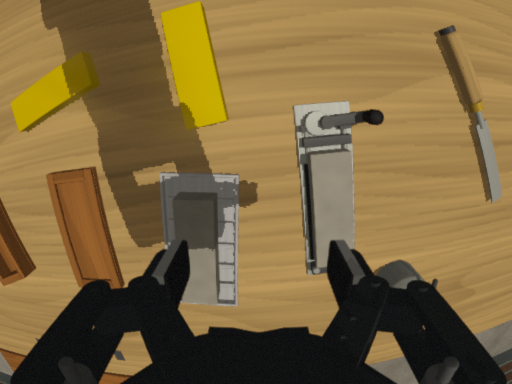

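Fine lies squarely at holder x≈-5 mm, top 35.2 mm, at (332,210). Next I'll move coarse from the tray to the box recess.

Run:
```python
from bench import manip as m
from h import *
t=m.current_time()
pick(m,(.6575,.0006),np.radians(-7.4),.020); print(m.current_time()-t)
place(m,(.6288,-.1808),np.radians(-1.5),.020)
release(m,.85)
c=m.get_calibration("wrist")
m.move_ptp((.54,-.11,.2),ori(-.02))
c=m.get_calibration("wrist"); p,d=m.grab_frame("wrist"); print(m.current_time()-t,m.current_time())
X=fcloud(d,c)
def reg(x0,x1,y0,y1,z0,z1):
    return X[(X[...,0]>x0)&(X[...,0]<x1)&(X[...,1]>y0)&(X[...,1]<y1)&(X[...,2]>z0)&(X[...,2]<z1)]
for nm,b in dict(coarse=(.5,.75,-.25,-.1,.036,.055),box=(.5,.75,-.24,-.12,.0125,.022)).items():
    q=reg(*b);print(nm,len(q),rect(q[:,:2]),np.median(q,0).round(4),q[:,2].std())
np.savez("pics/w12.npz",p=p,d=d,R=c["R"],t=c["t"],camera_matrix=c["camera_matrix"])
cv2.imwrite("pics/w12.png",p[:,:,::-1])
```

```text
grip 0.5734606054584166 fdown [ 0.3 -0.6  1. ] f [-0.1  0.1  5.1]
lifted [ 0.1  0.3 -5.3] 0.575789852930227
2.591700000000003
dz 0.0015 [ 0.6  0.6 -0.8]
dz 0.0005 [ 0.4 -0.  -0.1]
dz -0.0005 [-5.1  2.5 11.5]
6.666700000000006 43.3417
coarse 4204 [628.6, -180.9, 150.5, 50.4, -1.4] [ 0.6151 -0.1789  0.0441] 0.0011498021788765391
box 2917 [629.0, -181.5, 193.4, 87.1, -1.3] [ 0.5804 -0.1536  0.016 ] 0.001062042492194658
```

View pics/w12.png

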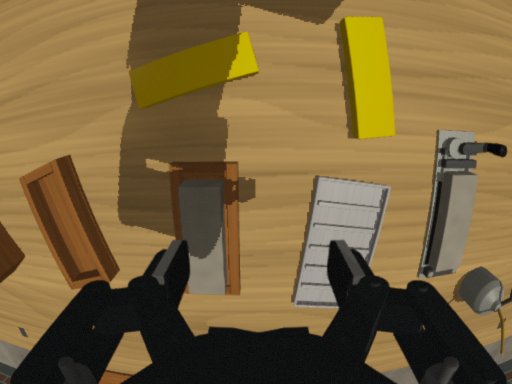

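Coarse sits flat in the recess, top 44.1 mm, centred within 1 mm at (203,237). Next I'll close the lever with a real grip on the knob.

Run:
```python
from bench import manip as m
from h import *
t=m.current_time(); O=ori(HY); z=.035-D
k=knob(1.49,z); print(k)
m.set_gripper(.5,30)
m.move_ptp((k[0],k[1],.075),O)
m.move_l(k,max_speed=.12)
f0=m.current_force()
m.set_gripper(0,30); print(m.current_grip_width(),f0.round(1),(m.current_force()-f0).round(1),m.current_time()-t)
if m.current_grip_width()>.1:
  for q in(1.25,1.0,.75,.5,.25,.1,.03,0,-.03,-.06):
    m.move_l(knob(q,z),max_speed=.12); f=m.current_force()-f0; print(q,f.round(1),m.current_ee_pos().round(4))
    if np.linalg.norm(f[:2])>18: break
print(m.current_time()-t,m.current_time())
```

```text
[0.50559151 0.22456637 0.007     ]
0.1943122196847108 [ 0.2  0.4 -0.3] [-1.6  4.4  6.1] 2.8082999999999956
1.25 [-1.3  8.4  5.5] [0.4945 0.223  0.0079]
1.0 [-9.2 18.5  9.5] [0.4822 0.2183 0.0079]
3.3082999999999956 46.65
```

Run:
```python
from bench import manip as m
from h import *
t=m.current_time(); z=.035-D
f0=np.array([.2,.4,-.3]); dr=.003
def kn(q,dr): return hp(-.114-(.05+dr)*np.cos(q),(.05+dr)*np.sin(q),z)
for q in(1.0,.8,.6,.4,.25,.1,.03,-.01,-.05,-.09):
    m.move_l(kn(q,dr),max_speed=.12); f=m.current_force()-f0
    fh=np.array([np.cos(HY)*f[0]+np.sin(HY)*f[1],-np.sin(HY)*f[0]+np.cos(HY)*f[1]])
    fr=-np.cos(q)*fh[0]+np.sin(q)*fh[1]; ft=np.sin(q)*fh[0]+np.cos(q)*fh[1]
    print(q,"rad",round(fr,1),"tan",round(ft,1),"z",f[2].round(1),"dr",round(dr,4),m.current_ee_pos().round(4),round(m.current_grip_width(),3))
    dr+=np.clip(.0001*fr,-.0015,.0015)
    if ft>14 or abs(fr)>35: break
print(m.current_time()-t,m.current_time())
```

```text
1.0 rad -3.3 tan 0.3 z 6.3 dr 0.003 [0.4822 0.2187 0.0078] 0.201
0.8 rad 12.2 tan 0.8 z 10.7 dr 0.0027 [0.4725 0.2128 0.0077] 0.196
0.6 rad 13.8 tan 2.4 z 13.8 dr 0.0039 [0.4643 0.2052 0.0077] 0.19
0.4 rad 14.6 tan 3.7 z 14.4 dr 0.0053 [0.4577 0.1959 0.0076] 0.197
0.25 rad 9.5 tan 4.3 z 10.4 dr 0.0067 [0.4545 0.1881 0.0075] 0.202
0.1 rad 6.4 tan 3.6 z 8.7 dr 0.0077 [0.4525 0.1796 0.0074] 0.198
0.03 rad 5.7 tan 4.5 z 9.0 dr 0.0083 [0.4516 0.1756 0.0073] 0.197
-0.01 rad 3.7 tan 9.3 z 4.4 dr 0.0089 [0.4517 0.1739 0.0074] 0.194
-0.05 rad 2.7 tan 29.2 z 1.8 dr 0.0093 [0.4518 0.1733 0.0075] 0.197
2.25 48.9
```

The hard stop at clamped is reached. I'll release, lift and check.

Run:
```python
from bench import manip as m
from h import *
t=m.current_time()
P=m.current_ee_pos(); 
m.set_gripper(.5,20); 
m.move_l((P[0],P[1]+.001,.10),max_speed=.2)
m.move_ptp((.50,.13,.24),ori(0))
c=m.get_calibration("wrist"); p,d=m.grab_frame("wrist"); p2,d2=m.grab_frame("top"); print(m.current_time()-t,m.current_time())
X=fcloud(d,c)
def reg(x0,x1,y0,y1,z0,z1):
    return X[(X[...,0]>x0)&(X[...,0]<x1)&(X[...,1]>y0)&(X[...,1]<y1)&(X[...,2]>z0)&(X[...,2]<z1)]
for nm,b in dict(knob=(.42,.56,.14,.25,.05,.08),jaw=(.5,.545,.14,.21,.018,.026),fine=(.53,.75,.12,.23,.029,.045),holder=(.45,.8,.12,.24,.004,.008)).items():
    q=reg(*b);print(nm,len(q),rect(q[:,:2]) if len(q)>3 else '',np.median(q,0).round(4), q.max(0).round(4))
k=reg(.42,.56,.14,.25,.05,.08)
print("exp knob0",knob(0,.06),knob(.05,.06))
np.savez("pics/w13.npz",p=p,d=d,R=c["R"],t=c["t"],camera_matrix=c["camera_matrix"])
cv2.imwrite("pics/w13.png",p[:,:,::-1]); cv2.imwrite("pics/t13.png",cv2.resize(p2,(800,600),interpolation=cv2.INTER_CUBIC)[:,:,::-1])
o=[ortho(p,c,z,.43,.73,.11,.25,.0005) for z in(.022,.035)]; cv2.imwrite("pics/o13.png",cv2.hconcat(o)[:,:,::-1])
```

```text
1.75 50.65
knob 189 [459.9, 173.5, 16.9, 16.8, -44.2] [0.4597 0.1729 0.0591] [0.4689 0.183  0.0623]
jaw 584 [526.1, 175.3, 60.1, 37.3, -89.8] [0.5318 0.1741 0.0213] [0.5448 0.2053 0.0243]
fine 2744 [624.2, 176.8, 150.7, 50.6, 1.1] [0.6049 0.172  0.0352] [0.6998 0.2016 0.038 ]
holder 1501 [605.5, 176.9, 236.1, 70.1, 0.9] [0.5228 0.1593 0.0061] [0.724  0.2117 0.008 ]
exp knob0 [0.4606328  0.17382022 0.06      ] [0.4606453  0.17631993 0.06      ]
```

View pics/o13.png

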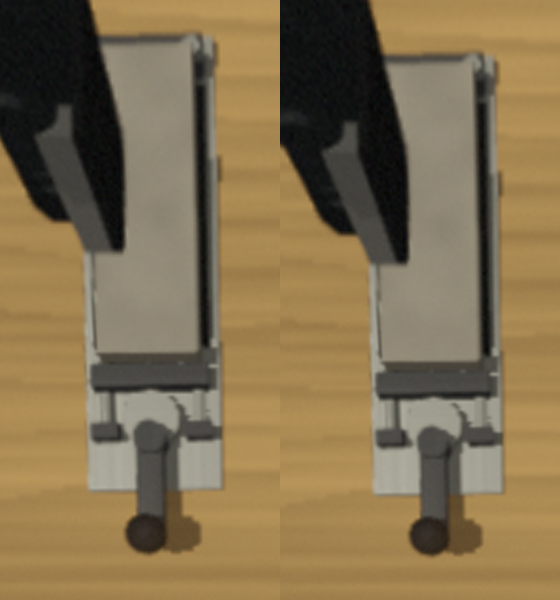

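View pics/t13.png

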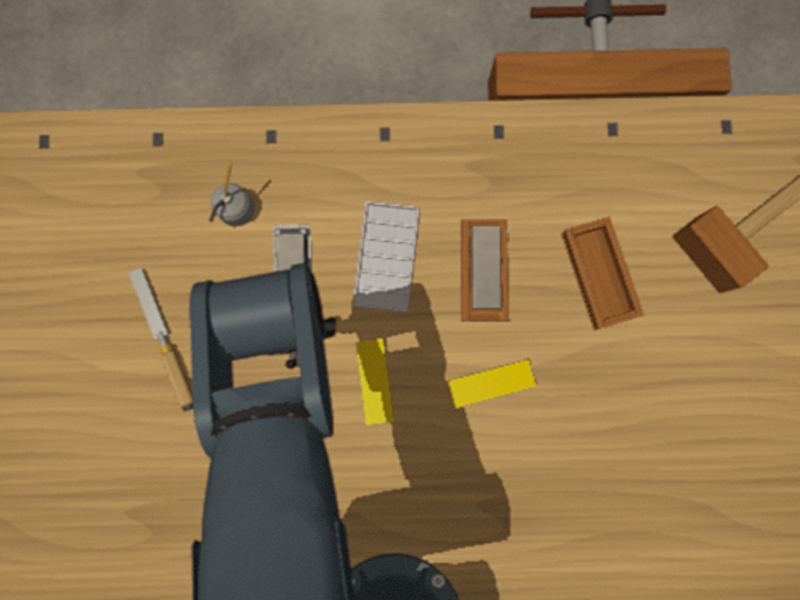

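The top view shows the lever closed at (290,363) and both stones seated. The chisel (165,340), lid (602,273) and oil can (233,204) haven't moved. Handing in.

```bash
python3 -c "
from bench import manip as m
m.sign_off(); print(m.current_time())"
```

```text
the job is handed in; nothing more can be done
the job is handed in; nothing more can be done
```

The two stones are exchanged and the fine one is clamped; I handed the job in at about 51 s of the 72 s allowed. I opened the lever to its hard stop, moved coarse to the tray, fine to the holder and coarse to the box recess, then closed the lever to its stop.

**Last checks, all from the wrist camera unless noted:**
- **Lever:** the knob is within about 1 mm of its clamped position, and the lever met its stop at 29 N.
- **Fine stone:** it is home in the holder, centre (624.2, 176.8) mm, turned 1.1° against the holder's 0.9–1.2°. Its top was at 35.2 mm, which matches lying flat on the pad.
- **Coarse stone:** it is flat in the recess, top at 44.1 mm and centred to within about 1 mm.
- **Bystanders:** in the top camera picture the chisel, lid and oil can look unmoved.

**What went wrong or disagreed:**
- **Fingertip position:** the real fingertips end about 28 mm short of the reported tool point.
- **Lever opening:** because of that, my first grip closed above the knob and dragged the lever open to about 1.43 rad by friction. A second push passed over the knob without touching it. I measured the offset from the wrist depth, allowed for it, and then opened the lever fully.
- **Lever closing:** the knob pulled sideways with up to about 20 N because my arc did not match the lever's. I corrected the path as it moved.
- **Set-downs:** each stone was lowered the last few millimetres in small slow steps, and contact read about 10–12 N.

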